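# Prove the clamp screw of the washing-ledge turntable

### The job

The turntable tray on the wash ledge is locked by a small clamp whose screw is already tight. Prove it: press the screw's T-handle clockwise (seen from above), past its free play until it bites, to about 0.6 N m, that is 12 N at a ball, and keep it there for a good two seconds without turning the screw (its red mark must stay put), then let the handle go. After that check that the tray holds: push its yellow post sideways along the rim, either way, with about 8 N for a good second without making the tray slip, let go, and leave everything else where it stands.

Things in the scene. Friction and masses are not known exactly. Their poses are not given: they have to be found in the camera images.
- screw_axis (a point): Point on the clamp screw's upright axis at T-handle height, 140 mm above the ledge; frame turns with the screw: z up, -y towards its red mark. The screw must not turn; it starts to turn above about 0.9 N m. The worn handle first swings almost freely (0.05 to 0.30 rad clockwise, not known beforehand), then bites and winds up elastically, about 0.08 rad (4 mm at a ball) per N m.
- ball_a (a point): Centre of the black ball (18 mm across) on one end of the T-handle, 50 mm from the screw's axis, 140 mm above the ledge. The handle is a steel bar 10 mm thick, 100 mm between ball centres, with a hub 22 mm across and 26 mm tall in the middle.
- ball_b (a point): Centre of the other black ball, 50 mm from the screw's axis on the opposite side, same height.
- pointer_tip (a point): Tip of a small brass pointer on the shank, 26 mm from the screw's axis, 116 mm above the ledge. It lies over the red mark while the handle is unloaded and swings clockwise (towards -x of screw_axis) with the wind-up, about 2 mm per N m; it springs back when the handle is let go.
- mark (a point): Red paint mark on the screw's collar, 17 mm from its axis towards -y of screw_axis (the tray side), 109 mm above the ledge; moves only if the screw turns. The collar under the handle is 38 mm across, top 108 mm above the ledge; the grey clamp frame under it is 34 mm wide, top 91 mm, and runs 57 mm outward from the screw's axis over the tray's rim.
- stand: Fixed stand of the turntable; origin on the ledge on the tray's turning axis, z up, y towards the clamp screw, which is 155 mm from this axis. The green tray is round, radius 165 mm, floor 35 mm and lip 46 mm above the ledge. The T-handle lies across this y, up to 0.55 rad off.
- post_top (a point): Centre of the top of the tray's yellow upright post: 20 mm thick, top 110 mm above the ledge, 75 mm above the tray's floor, 135 mm from the tray's axis, opposite the clamp (up to 0.35 rad off). The clamped tray gives springily, about 0.3 mm at the post per N, and slips at about 16 N pushed there along the rim.
- mug: Steel mug, 72 mm across, 80 mm tall, with a handle, loose on the tray; origin at the centre of its underside. Bystander.
- jar: Glass jar with a steel cap, 60 mm across, 75 mm tall, loose on the tray; origin at the centre of its underside. Bystander.
- soap_dish: Blue soap dish with a bar of soap, 70 x 100 x 32 mm, loose on the tray; origin at the centre of its underside. Bystander.
- pumice: Wooden holder with a grey pumice stone, 40 x 72 x 34 mm, loose on the tray; origin at the centre of its underside. Bystander.
- bodna: Orange bodna (spouted water pot), 148 mm across, 155 mm tall, spout reaching 140 mm along its x and handle 106 mm the other way, loose on the ledge; origin at the centre of its underside. Bystander.
- scrub_brush: Wooden scrub brush, 150 x 50 x 38 mm, lying on its bristles on the ledge; origin at the centre of its underside. Bystander.
- tumbler: Red plastic tumbler, 74 mm across, 95 mm tall, standing on the ledge; origin at the centre of its underside. Bystander.

How it is judged (in metres and radians):
On the way, in this order (a step that is already met when the one before it is completed fails the run):
1. the T-handle is loaded clockwise with at least 0.4 N m, kept for one second (x of pointer_tip in the frame of screw_axis below -0.00085 m), for 1 s.
2. the T-handle is let go again (x of pointer_tip in the frame of screw_axis above -0.0003 m and contact force between the fingers and stand below 0.5 N), for 0.1 s.
3. the tray's post is pushed along the rim with at least about 4 N, kept for half a second (distance of post_top from where it was at the start of the episode above 0.0012 m and contact force between the fingers and stand above 3 N), for 0.5 s.
At the end, for the whole second after the job is handed in: The screw's red mark is within 1.3 mm and the tray's post within 2.5 mm of where they started, the T-handle is unloaded (brass pointer within 0.4 mm of its rest place), nothing is being touched, and all seven bystanders are upright within 20 mm of where they stood (distance of mark from where it was at the start of the episode below 0.0013 m and x of pointer_tip in the frame of screw_axis between -0.0004 and 0.0004 m and distance of post_top from where it was at the start of the episode below 0.0025 m and contact force between the fingers and stand below 0.2 N and distance of each of mug, jar, soap_dish, pumice, bodna, scrub_brush, tumbler from where it was at the start of the episode below 0.02 m and angle between each of mug, jar, soap_dish, pumice, bodna, scrub_brush, tumbler's own z axis and vertical below 0.2 rad).
It fails at once if the screw is turned: its red mark moves by more than 1.3 mm (about 4 degrees) (distance of mark from where it was at the start of the episode above 0.0013 m).
It fails at once if the handle is loaded anticlockwise (loosening) with more than 0.4 N m (x of pointer_tip in the frame of screw_axis above 0.00085 m).
It fails at once if the tray is pushed too hard: its post moves by more than 6 mm (distance of post_top from where it was at the start of the episode above 0.006 m).
It fails at once if a bystander is shoved by more than 20 mm or tipped (distance of any of mug, jar, soap_dish, pumice, bodna, scrub_brush, tumbler from where it was at the start of the episode above 0.02 m or angle between any of mug, jar, soap_dish, pumice, bodna, scrub_brush, tumbler's own z axis and vertical above 0.25 rad).
It also fails if it takes over 67 s, if anything falls off the work surface, if the arm or the gripper's body presses on something with over 40 N, if the wrist force passes 120 N, or if a joint passes its speed limit or range.

### The arm

A 6-joint arm with a two-finger parallel gripper is mounted at the origin on the work surface. World frame = base frame: x ahead of the robot, y to its left, z up, the work surface at z = 0. Lengths are in mm, angles in rad, forces in N, time in s.
With the tool pointing down it reaches from about 300 to 775 mm from the base axis. Payload 14.6 kg.
Tool frame: the origin (TCP) lies between the finger pads; the fingertips stand 8 mm ahead of it and the grasp point (between the pads) lies 11 mm behind it; z points along the fingers, y is the direction in which the jaws open and shut (so a half turn about z gives the same grasp; the last joint's range is limited). The gripper opens to 94 mm and grips with 3 to 60 N. Pads are 16 mm wide; open, the fingers measure 119 mm over their backs; the gripper's body (75 mm by 177 mm) begins 78 mm behind the grasp point.
Start: joints at [-1.412, 0.3, 1.521, -0, 1.321, -0.067], TCP at [123.131, -536.03, 213.446] pointing down, gripper open.
Joint ranges: [-3.03, 3.03], [-0.79, 2.21], [0.23, 2.52], [-1.04, 4.18], [0, 3.07], [-2.55, 2.55]. Speed limits (rad/s): [2.22, 2.22, 2.57, 3.14, 3.14, 3.14].

### API

Orientations are given as [roll, pitch, yaw] about the fixed x, y, z axes, in that order (R = Rz(yaw) Ry(pitch) Rx(roll)).
In Python, from cell import manip, cams, models gives the robot as it stands. The module is installed in compiled form; this text tells all that it offers.
- The arm moves only by the shell command python3 -m pendant 'ROWS' [OPENING] [FORCE]. ROWS is JSON, a list that holds one entry, the list of rows, each a list of 4 numbers: the shift along the tool's x, y, z in cm, then the turn about the tool's z in rad. In form: [[[x, y, z, roll], ...]]. A call has 1 to 5 rows; each row is the pose to reach, as a shift and turn from the pose commanded when the call began, along the tool's axes at that moment; what a row does not reach only later rows make up. A row lasts 1/10 s, in which the tool goes at most 50 mm and 8.59 degrees, less where a joint would pass 70% of its speed; a pose out of reach is approached as far as the arm can. A call with a gripper value outside its range is refused whole. OPENING is the opening, from -1 (shut) to 1 (fully open), so that 0 is half open, set as the call begins (- or left out, the last holds). The fingers move at their own pace and stop on an object; FORCE is the grip in N (left out, the last holds). Time passes only in rows, so rows that repeat a pose let the fingers close. It gives the time, the measured TCP pose, the force and the opening at its end, in the units of the state.
- manip.read_state(): the state, without advancing time (a new reading comes with each control period).
- cams.camera(name): name is "scene" or "top" or "wrist"; returns a dict with "frame" (400x640x3 uint8, red, green, blue), "K" (3x3 intrinsics, pixels), "pose" (4x4, takes a point from camera to world coordinates). Camera axes: x right, y down, z forward; pixel columns grow to the right and rows downward; lengths in mm; the calibration is good to about 2 mm. A picture is of the moment at which its call begins. There is no depth.
- manip.sign_off(): hands the job in, once; it reports no verdict.
Trained networks look in the newest picture that a camera, given by its name, has taken for a name from the list of things; names that differ only in an ending like _2 or _b are one class to them, and where a whole thing is asked for, a point or a joint stands for the part that bears it (a point fixed in the world has none). Each returns a list of dicts, best first, with "score" (0 to 1); they miss things now and then, are a little off and sometimes report something else, mostly with a low value. They report only what shows in the picture. A call takes as long as a camera call.
- models.regions_of(camera, name): "pixels" (400x640 bool, what is visible of it) and "point" ([column, row] in pixels, amid what is visible of it).
The state is a dict: "clock": time; "joints": joint angles; "qd": joint speeds; "effort": joint torques, N m; "eef_pos": TCP position; "eef_rot": TCP orientation; "wrist_force": force on the tool from outside, world axes, zero at the start; "moment": the same for the moment, N m; "finger_gap": finger opening in mm.
Only numpy, scipy, OpenCV 4.12 (cv2) and the standard library are available. Lean on these libraries where they do the work, as an engineer would, in place of code of your own. Each camera call takes 0.05 s, during which the arm holds its last target.

## Working session

There is one attempt and no reset: what is moved stays moved. The work goes in short steps, Python scripts to look and compute and a shell command to move; the robot and the scene stay as the last step left them, time stands still between calls to the robot, and variables do not carry over. Pictures are saved under pics/ and viewed, and the job is handed in when it is done.

```bash
mkdir -p pics
python3 - <<'E'
from cell import manip,cams,models
import cv2
s=manip.read_state()
for k,v in s.items(): print(k,v)
for n in("scene","top","wrist"):
    c=cams.camera(n); cv2.imwrite(f"pics/{n}0.png",c["frame"][:,:,::-1]); print(n,c["K"].tolist(),c["pose"].round(3).tolist())
E
```

```text
clock 0.0
joints [-1.41159313e+00  3.00472154e-01  1.52157014e+00  1.29308409e-05
  1.32070597e+00 -6.66266027e-02]
qd [-1.46438700e-03  1.44037651e-03 -1.46676592e-06 -1.90051130e-04
  3.56766903e-04  5.96918155e-04]
effort [-2.52076876e-03 -5.31807375e+01 -3.52737951e+01  7.07219448e-02
  2.43869046e-02 -5.68083078e-05]
eef_pos [ 123.09959935 -535.78980875  212.89037796]
eef_rot [-3.14044044e+00 -8.94344414e-05  2.25826545e-01]
wrist_force [-0.38143912  0.44891303  0.99843464]
moment [ 0.0477465  -0.01244082  0.00792458]
finger_gap 93.87758152779162
scene [[363.33030629742933, 0.0, 323.52919009487414], [0.0, 363.33030629742933, 194.51076512942686], [0.0, 0.0, 1.0]] [[0.495, 0.542, -0.679, 1116.221], [0.869, -0.308, 0.387, -372.615], [0.0, -0.782, -0.623, 664.888], [0.0, 0.0, 0.0, 1.0]]
top [[471.75066342296327, 0.0, 324.8350484091316], [0.0, 471.75066342296327, 194.2092430616865], [0.0, 0.0, 1.0]] [[0.021, -0.997, 0.078, 432.625], [-1.0, -0.02, 0.018, -12.828], [-0.016, -0.078, -0.997, 1313.599], [0.0, 0.0, 0.0, 1.0]]
wrist [[357.82217228366727, 0.0, 318.0793456402077], [0.0, 357.82217228366727, 193.91424725234634], [0.0, 0.0, 1.0]] [[0.224, -0.935, -0.275, 203.804], [-0.975, -0.215, -0.062, -518.087], [-0.001, 0.282, -0.959, 385.199], [0.0, 0.0, 0.0, 1.0]]
```

View pics/scene0.png

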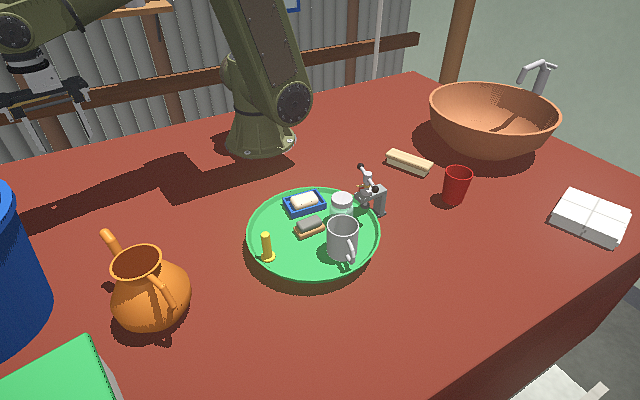

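View pics/top0.png

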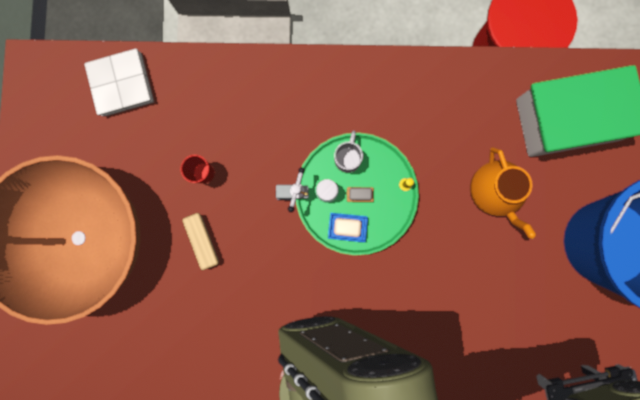

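View pics/wrist0.png

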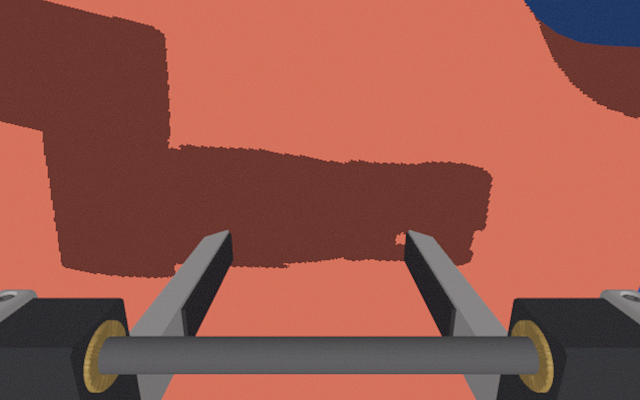

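Top view: the tray is centred near (357,193), the T-handle near (295,190), the post at (407,184) and the jar beside the clamp at (326,190). Next I'll measure these.

```bash
cat > h.py <<'E'
import numpy as np,cv2
from cell import manip,cams,models
def ray(c,uv):
    d=np.linalg.inv(c["K"])@np.array([uv[0],uv[1],1.]); P=c["pose"]; return P[:3,3],P[:3,:3]@d
def at_z(c,uv,z):
    o,d=ray(c,uv); return o+d*(z-o[2])/d[2]
def proj(c,p):
    P=np.linalg.inv(c["pose"]); q=P[:3,:3]@np.array(p)+P[:3,3]; u=c["K"]@q; return u[:2]/u[2]
def tri(a,b):
    (o1,d1),(o2,d2)=a,b
    A=np.stack([d1,-d2],1); t=np.linalg.lstsq(A,o2-o1,rcond=None)[0]
    p=o1+d1*t[0];q=o2+d2*t[1]; return (p+q)/2,np.linalg.norm(p-q)
def crop(c,name,x0,y0,x1,y1,s):
    cv2.imwrite("pics/"+name,cv2.resize(c["frame"][y0:y1,x0:x1,::-1],None,fx=s,fy=s,interpolation=cv2.INTER_CUBIC))
E
python3 - <<'E'
from h import *
Z=dict(ball_a=140,screw_axis=140,pointer_tip=116,mark=109,stand=46,post_top=110,mug=80,jar=75,soap_dish=32)
for n in("top","scene"):
    c=cams.camera(n)
    crop(c,n+"_c.png",*((260,120,430,260,4.5) if n=="top" else (230,150,400,290,4.5)))
    for k,z in Z.items():
        for r in models.regions_of(n,k)[:3]:
            print(n,k,round(r["score"],2),np.round(r["point"],1),r["pixels"].sum(),at_z(c,r["point"],z).round(1))
print(manip.read_state()["clock"])
E
```

```text
top ball_a 0.55 [296.5 191. ] 222 [530.6  78.9 140. ]
top screw_axis 0.9 [299. 194.] 323 [523.2  72.5 140. ]
top screw_axis 0.52 [361.3 185.7] 9496 [547.2 -82.6 140. ]
top screw_axis 0.22 [295.3 190.6] 289 [531.6  81.9 140. ]
top pointer_tip 0.63 [295.5 189.8] 240 [535.7  83.4 116. ]
top mark 0.86 [298.4 193.3] 264 [527.4  76.3 109. ]
top stand 0.61 [361.5 187.2] 9707 [552.3 -88.8  46. ]
top stand 0.37 [371.4 192. ] 8927 [ 539.8 -115.6   46. ]
top post_top 0.77 [374.3 193.3] 9141 [ 531.2 -117.9  110. ]
top mug 0.81 [350.5 157.3] 723 [627.7 -56.6  80. ]
top mug 0.58 [370.4 187.7] 8693 [ 548.2 -110.1   80. ]
top jar 0.73 [328.2 189.4] 384 [5.42e+02 5.00e-01 7.50e+01]
top soap_dish 0.69 [348.1 230.4] 994 [435.5 -55.2  32. ]
scene ball_a 0.69 [366.1 177.5] 249 [537.6  77.3 140. ]
scene screw_axis 0.75 [144.2 287.4] 5951 [ 615.8 -449.8  140. ]
scene screw_axis 0.66 [367.2 186.1] 373 [567.7  59.5 140. ]
scene pointer_tip 0.7 [306.2 204.8] 896 [531.6 -86.5 116. ]
scene pointer_tip 0.6 [366.8 178.4] 240 [515.3  97.2 116. ]
scene mark 0.94 [366.9 186. ] 391 [534.6  84.6 109. ]
scene stand 0.75 [308.  235.6] 7680 [560.4 -99.   46. ]
scene stand 0.74 [365.9 177.9] 245 [435.4 156.2  46. ]
scene post_top 0.7 [296.2 241.9] 6683 [ 622.1 -157.6  110. ]
scene mug 0.79 [342.9 237.1] 1329 [634.  -47.9  80. ]
scene jar 0.75 [341.2 203.9] 463 [528.4  13.3  75. ]
scene soap_dish 0.6 [304.9 201.9] 814 [429.5 -40.1  32. ]
1.15
```

View pics/top_c.png

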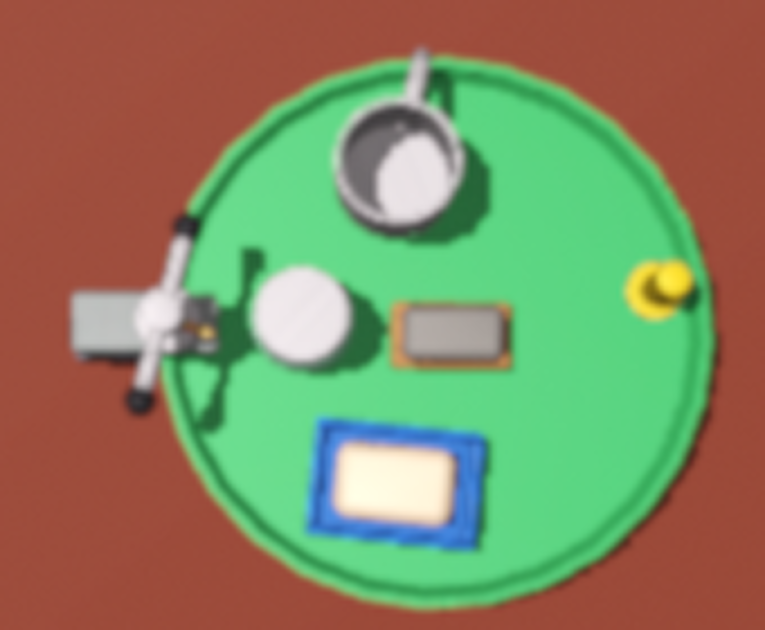

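View pics/scene_c.png

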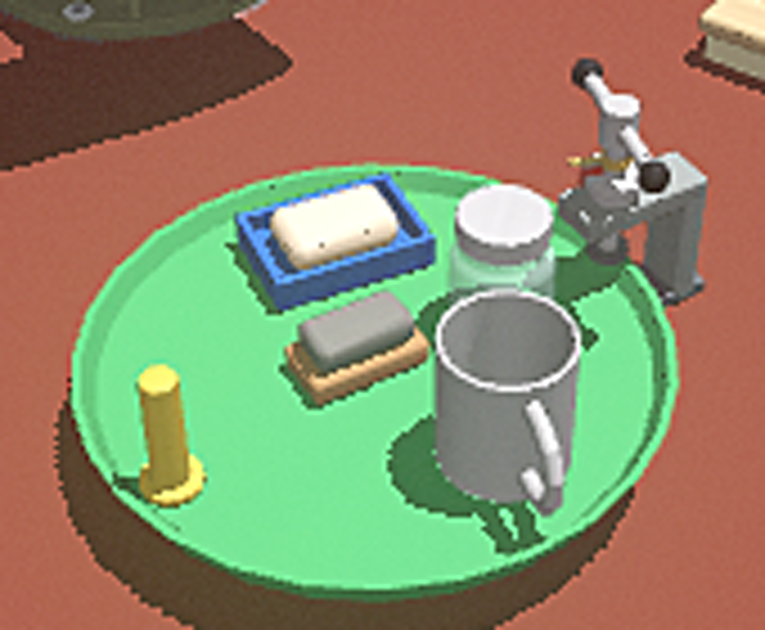

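Run:
```python
from h import *
t=cams.camera("top"); s=cams.camera("scene")
f=lambda u,v,x,y:(x+(u+.5)/4.5-.5,y+(v+.5)/4.5-.5)
T=dict(far=(186,226),near=(139,400),hub=(159,312),post=(675,281))
S=dict(far=(586,72),near=(655,178),post=(160,380),hub=(621,106))
Z=dict(far=140,near=140,hub=153,post=110)
for k in T:
    a=f(*T[k],260,120);b=f(*S[k],230,150)
    print(k,at_z(t,a,Z[k]).round(1),at_z(s,b,Z[k]).round(1),tri(ray(t,a),ray(s,b)))
# tray by green mask
g=t["frame"].astype(int); m=((g[:,:,1]>g[:,:,0]*1.25)&(g[:,:,1]>g[:,:,2]*1.2)).astype(np.uint8)
m[:, 450:]=0; m[:125]=0
cn=max(cv2.findContours(m,0,1)[0],key=cv2.contourArea); (h)=cv2.convexHull(cn)
P=np.array([at_z(t,p[0],44) for p in h])[:,:2].astype(np.float32)
print(cv2.minEnclosingCircle(P), len(h), cv2.fitEllipse(P))
```

```text
far [584.1  69.1 140. ] [486.7  93.2 140. ] (array([567.8526    ,  51.8068426 , 202.99575199]), np.float64(30.32350822365396))
near [486.6  92.7 140. ] [586.9  68.9 140. ] (array([501.2947553 , 115.38102307,  64.27143043]), np.float64(38.64127208852832))
hub [534.6  81.9 153. ] [539.   79.7 153. ] (array([535.02975111,  82.40035268, 149.62860324]), np.float64(0.5835132039010211))
post [ 561.9 -207.7  110. ] [ 568.1 -205.4  110. ] (array([ 563.16870095, -206.1755787 ,  106.10928596]), np.float64(4.515785533429908))
((536.7758178710938, -76.20293426513672), 166.42544555664062) 47 ((536.3355102539062, -75.84943389892578), (329.0616455078125, 332.16778564453125), 153.50921630859375)
```

Both cameras agree on the main points:

| Point | Position (mm) |
|---|---|
| Far ball | (585.5, 69, 140) |
| Near ball | (487, 93) |
| Screw | (535.5, 81) |
| Tray axis | (536, -76) |
| Post | (565, -206.5) |

The ball spacing comes out at 100 mm. I'll push the far ball towards -y from outside with the fingers shut, starting at about (600, 106) with yaw about -0.38.

```bash
cat > to.py <<'E'
import sys
from h import *
from scipy.spatial.transform import Rotation as R
s=manip.read_state(); t=np.array([float(a) for a in sys.argv[1:4]])
M=R.from_euler('xyz',s["eef_rot"]).as_matrix()
print("pos",s["eef_pos"].round(1),"rot",s["eef_rot"].round(3),"t",round(s["clock"],2),"F",s["wrist_force"].round(2))
print("shift cm",(M.T@(t-s["eef_pos"])/10).round(2), "turn",round(s["eef_rot"][2]-float(sys.argv[4]),3) if len(sys.argv)>4 else "")
E
python3 to.py 600 106 230 -0.38
python3 -m pendant '[[[15,-12,-1.7,0.15],[20,-16,-1.7,0.3],[25,-20.5,-1.7,0.45],[29,-24.5,-1.7,0.6],[33,-28,-1.7,0.6]]]' -1 20
python3 to.py 600 106 230 -0.38
```

```text
pos [ 123.1 -536.   213.4] rot [-3.142 -0.     0.226] t 1.25 F [ 0.01 -0.17  0.19]
shift cm [ 60.85 -51.9   -1.65] turn 0.606
clock: 1.75
eef_pos: [268.7, -345.0, 225.8]
eef_rot: [3.141, -0.001, -0.38]
wrist_force: [0.5, -0.1, 0.5]
finger_gap: 57.6
pos [ 268.7 -345.   225.8] rot [ 3.141e+00 -1.000e-03 -3.800e-01] t 1.75 F [ 0.49 -0.08  0.5 ]
shift cm [ 14.04 -54.17  -0.43] turn 0.0
```

```bash
python3 -m pendant '[[[14,-54,-0.4,0],[14,-54,-0.4,0],[14,-54,-0.4,0],[14,-54,-0.4,0],[14,-54,-0.4,0]]]' 
python3 to.py 600 106 230 -0.38
```

```text
clock: 2.25
eef_pos: [415.8, -142.2, 227.7]
eef_rot: [3.142, -0.001, -0.374]
wrist_force: [0.2, -0.9, -0.5]
finger_gap: 17.6
pos [ 415.8 -142.2  227.7] rot [ 3.142e+00 -1.000e-03 -3.740e-01] t 2.25 F [ 0.24 -0.9  -0.5 ]
shift cm [  8.08 -29.84  -0.22] turn 0.006
```

```bash
python3 -m pendant '[[[8,-30,-0.2,0],[8,-30,-0.2,0],[8,-30,-0.2,0],[8,-30,-0.2,0],[8,-30,-0.2,0]]]' 
python3 to.py 600 106 230 -0.38
```

```text
clock: 2.75
eef_pos: [564.1, 59.2, 229.0]
eef_rot: [-3.142, -0.0, -0.374]
wrist_force: [0.8, -1.3, -0.8]
finger_gap: 0.9
pos [564.1  59.2 229. ] rot [-3.142 -0.    -0.374] t 2.75 F [ 0.85 -1.33 -0.83]
shift cm [ 1.63 -5.67 -0.09] turn 0.006
```

```bash
python3 -m pendant '[[[1.6,-5,0,0],[1.6,-5.2,0,0],[1.6,-5.2,0,0],[1.6,-5.2,0,0]]]' 
python3 to.py 600 106 132 -0.38
python3 - <<'E'
from h import *
c=cams.camera("wrist"); cv2.imwrite("pics/w1.png",c["frame"][:,:,::-1])
c2=cams.camera("scene"); crop(c2,"s1.png",230,120,430,270,4)
for k,p in dict(A=(585.5,69,140),B=(487,93,140),H=(535.5,81,153),tip=manip.read_state()["eef_pos"]).items(): print(k,proj(c,p),proj(c2,p))
E
```

```text
clock: 3.15
eef_pos: [596.6, 99.0, 229.0]
eef_rot: [3.141, 0.0, -0.375]
wrist_force: [0.1, -0.7, -0.2]
finger_gap: 0.5
pos [596.6  99.  229. ] rot [ 3.141  0.    -0.375] t 3.15 F [ 0.13 -0.7  -0.24]
shift cm [ 0.06 -0.78  9.7 ] turn 0.005
A [359.21459596 200.86666799] [374.83863431 188.84848586]
B [371.63073282 314.30434515] [359.82970807 165.68850985]
H [368.21653497 268.95908237] [367.23598601 172.30578261]
tip [317.8635773  252.82917388] [392.23360863 155.60034106]
```

View pics/w1.png

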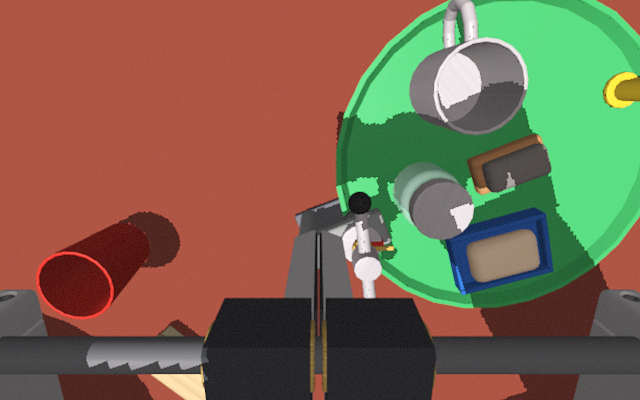

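View pics/s1.png

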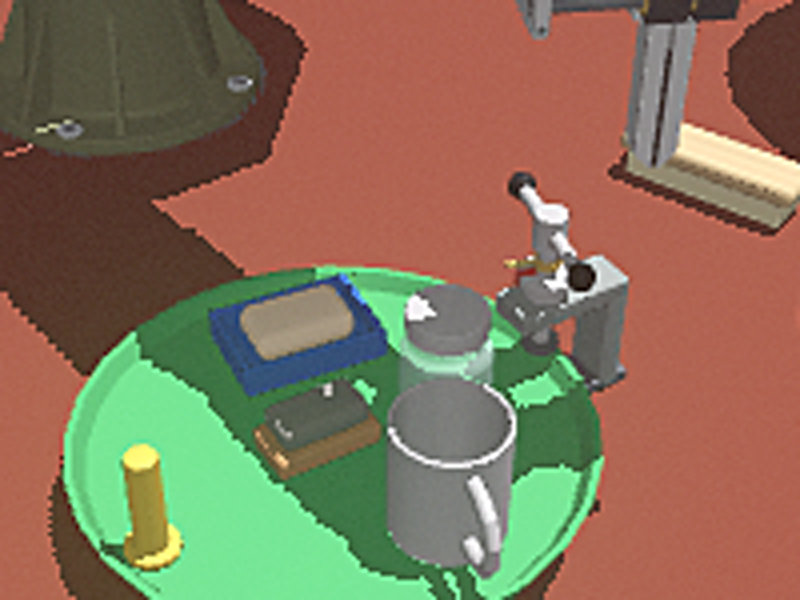

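The wrist view puts the ball at (359,203), against a predicted (359,201), and the fingers are clear of everything. I'll lower beside the ball.

```bash
python3 -m pendant '[[[0,-0.8,2,0],[0,-0.8,6,0],[0,-0.8,8.5,0],[0,-0.8,9.7,0],[0,-0.8,9.7,0]]]' 
python3 -m pendant '[[[0,0.4,0,0],[0,0.8,0,0],[0,0.8,0,0],[0,0.8,0,0]]]'
python3 - <<'E'
from h import *
c=cams.camera("wrist"); cv2.imwrite("pics/w2.png",c["frame"][:,:,::-1])
c2=cams.camera("scene"); crop(c2,"s2.png",310,130,430,220,6)
print(manip.read_state()["wrist_force"])
E
```

```text
clock: 3.75
eef_pos: [599.5, 106.5, 131.3]
eef_rot: [3.141, 0.001, -0.375]
wrist_force: [0.5, 0.8, 1.4]
finger_gap: 0.4
clock: 4.15
eef_pos: [597.3, 99.6, 132.8]
eef_rot: [-3.141, -0.001, -0.374]
wrist_force: [0.5, 0.2, 0.3]
finger_gap: 0.2
[-0.29447017 -0.42474297  0.49357861]
```

View pics/w2.png

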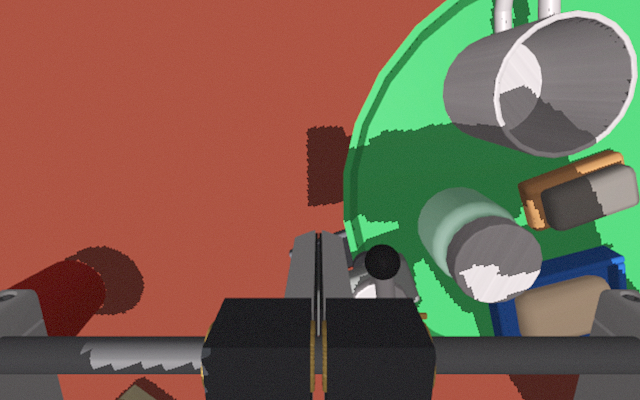

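View pics/s2.png

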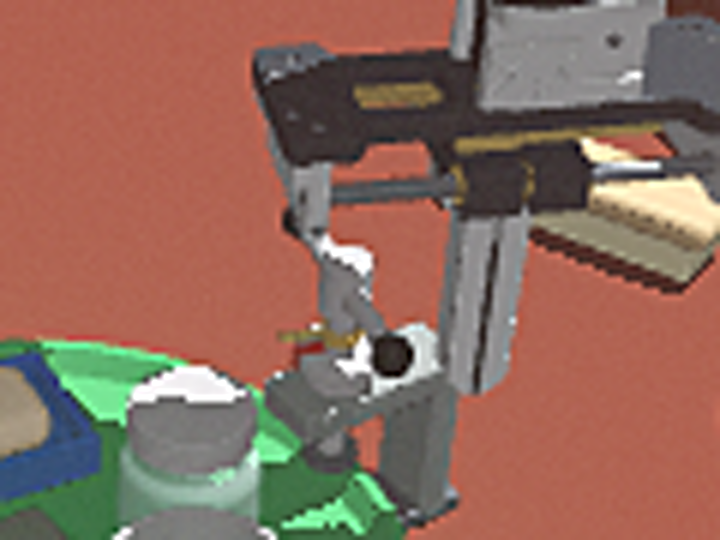

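The fingers are level with the ball at (382,262) in the wrist view, with a gap of about 11 mm. I'll creep in along tool +y.

```bash
python3 -m pendant '[[[0,0.2,0,0],[0,0.4,0,0],[0,0.6,0,0],[0,0.8,0,0],[0,0.8,0,0]]]' | grep -E 'pos|force'
python3 -m pendant '[[[0,0.1,0,0],[0,0.2,0,0],[0,0.2,0,0]]]' | grep -E 'pos|force'
python3 -m pendant '[[[0,0.1,0,0],[0,0.2,0,0],[0,0.2,0,0]]]' | grep -E 'pos|force'
```

```text
eef_pos: [594.1, 92.0, 132.0]
wrist_force: [0.5, 1.3, -0.1]
eef_pos: [593.4, 90.4, 132.0]
wrist_force: [-0.1, 0.3, 0.2]
eef_pos: [592.7, 88.5, 132.0]
wrist_force: [-0.8, 0.6, -0.1]
```

```bash
python3 -m pendant '[[[0,0.1,0,0],[0,0.15,0,0],[0,0.15,0,0]]]' | grep -E 'pos|force'
```

```text
eef_pos: [592.1, 87.1, 132.0]
wrist_force: [0.7, 1.2, -0.1]
```

```bash
python3 -m pendant '[[[0,0.05,0,0],[0,0.1,0,0],[0,0.1,0,0]]]' | grep -E 'pos|force'
```

```text
eef_pos: [591.7, 86.2, 132.0]
wrist_force: [0.5, -0.1, 0.6]
```

```bash
python3 -m pendant '[[[0,0.05,0,0],[0,0.1,0,0],[0,0.1,0,0]]]' | grep -E 'pos|force'
```

```text
eef_pos: [591.4, 85.3, 132.0]
wrist_force: [0.3, -0.5, -0.4]
```

```bash
python3 -m pendant '[[[0,0.05,0,0],[0,0.1,0,0],[0,0.1,0,0]]]' | grep -E 'pos|force'
python3 - <<'E'
from h import *
c=cams.camera("wrist"); cv2.imwrite("pics/w3.png",c["frame"][:,:,::-1])
c2=cams.camera("scene"); crop(c2,"s3.png",310,130,430,220,6)
E
```

```text
eef_pos: [591.0, 84.3, 132.0]
wrist_force: [1.1, 0.0, 0.4]
```

View pics/w3.png

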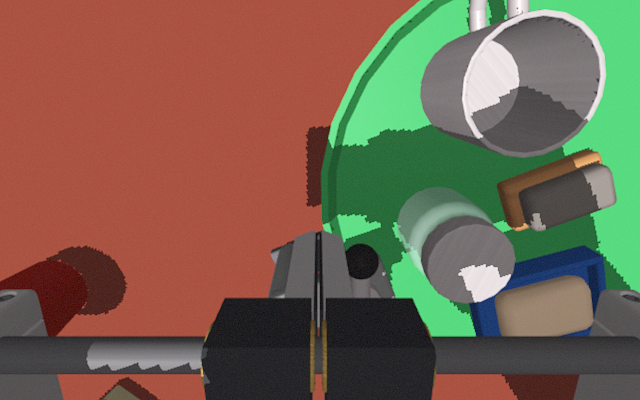

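View pics/s3.png

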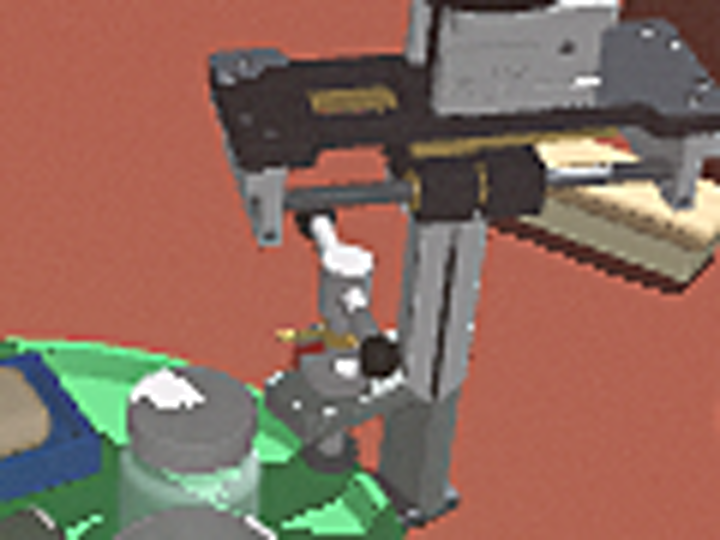

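The ball has moved with the fingers: in the scene crop it went from (391,355) to (378,357). The pointer is still at (278,335), so the handle is in its free swing. I'll keep going in 1 mm steps.

```bash
python3 -m pendant '[[[0,0.05,0,0],[0,0.1,0,0],[0,0.1,0,0]]]' | grep -E 'pos|force'
```

```text
eef_pos: [590.6, 83.4, 132.0]
wrist_force: [0.9, 0.8, -0.2]
```

```bash
python3 -m pendant '[[[0,0.05,0,0],[0,0.1,0,0],[0,0.1,0,0]]]' | grep -E 'pos|force'
```

```text
eef_pos: [590.3, 82.5, 132.0]
wrist_force: [1.1, -0.2, -0.5]
```

```bash
python3 -m pendant '[[[0,0.05,0,0],[0,0.1,0,0],[0,0.1,0,0]]]' | grep -E 'pos|force'
```

```text
eef_pos: [589.9, 81.5, 132.0]
wrist_force: [-0.1, -0.5, 0.5]
```

```bash
python3 -m pendant '[[[0,0.05,0,0],[0,0.1,0,0],[0,0.1,0,0]]]' | grep -E 'pos|force'
```

```text
eef_pos: [589.5, 80.6, 132.0]
wrist_force: [1.3, 1.0, -0.0]
```

```bash
python3 -m pendant '[[[0,0.05,0,0],[0,0.1,0,0],[0,0.1,0,0]]]' | grep -E 'pos|force'
```

```text
eef_pos: [589.2, 79.8, 132.0]
wrist_force: [1.4, 1.5, -0.6]
```

```bash
python3 -m pendant '[[[0,0.05,0,0],[0,0.1,0,0],[0,0.1,0,0]]]' | grep -E 'pos|force'
```

```text
eef_pos: [589.0, 79.0, 132.1]
wrist_force: [2.8, 3.4, -0.2]
```

The force is rising, which is the bite. I'll switch to finer steps.

```bash
python3 -m pendant '[[[0,0.05,0,0],[0,0.05,0,0],[0,0.05,0,0]]]' | grep -E 'clock|pos|force'
```

```text
clock: 8.75
eef_pos: [588.8, 78.6, 132.1]
wrist_force: [3.2, 4.6, 0.0]
```

```bash
python3 -m pendant '[[[0,0.05,0,0],[0,0.05,0,0],[0,0.05,0,0]]]' | grep -E 'clock|pos|force'
```

```text
clock: 9.05
eef_pos: [588.7, 78.2, 132.1]
wrist_force: [4.6, 4.7, -1.2]
```

```bash
python3 -m pendant '[[[0,0.05,0,0],[0,0.05,0,0],[0,0.05,0,0]]]' | grep -E 'clock|pos|force'
```

```text
clock: 9.35
eef_pos: [588.6, 77.9, 132.1]
wrist_force: [5.4, 6.0, -0.2]
```

```bash
python3 -m pendant '[[[0,0.05,0,0],[0,0.05,0,0],[0,0.05,0,0]]]' | grep -E 'clock|pos|force'
```

```text
clock: 9.65
eef_pos: [588.5, 77.6, 132.2]
wrist_force: [6.2, 7.9, -0.5]
```

```bash
python3 -m pendant '[[[0,0.05,0,0],[0,0.05,0,0],[0,0.05,0,0]]]' | grep -E 'clock|pos|force'
python3 - <<'E'
from h import *
c=cams.camera("wrist"); cv2.imwrite("pics/w4.png",c["frame"][:,:,::-1])
c2=cams.camera("scene"); crop(c2,"s4.png",310,130,430,220,6)
print(manip.read_state()["wrist_force"],manip.read_state()["moment"])
E
```

```text
clock: 9.95
eef_pos: [588.4, 77.3, 132.2]
wrist_force: [6.2, 6.8, -0.5]
[ 5.080413    7.86085136 -0.82414267] [ 1.51405571 -1.07814945 -0.02776241]
```

View pics/w4.png

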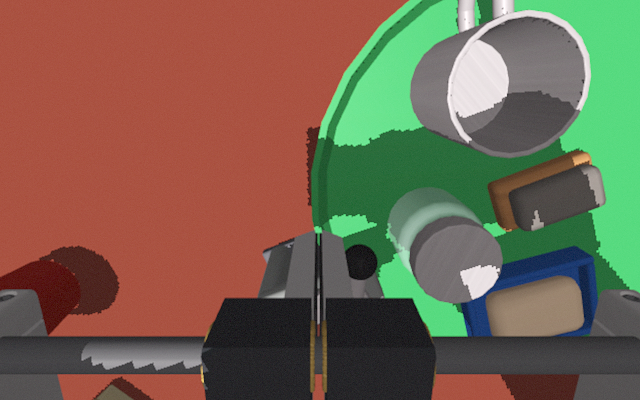

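View pics/s4.png

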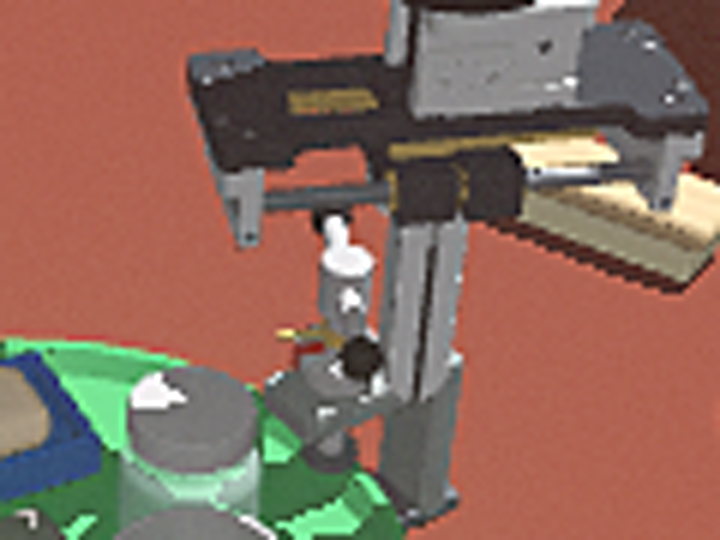

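Run:
```python
from h import *
c=cams.camera("scene")
for b in [(391,355),(362,357)]:
    p=at_z(c,(310+(b[0]+.5)/6-.5,130+(b[1]+.5)/6-.5),140); d=p[:2]-[535.5,81]; print(p,np.hypot(*d),np.arctan2(d[1],d[0]))
    a=np.arctan2(d[1],d[0])
F=np.mean([manip.read_state()["wrist_force"] for _ in range(5)],0);print(F,F[:2]@[-np.sin(a),np.cos(a)])
```

```text
[585.08614816  69.04278478 140.        ] 51.00746107374239 -0.2366228320604852
[580.49238775  58.36125035 140.        ] 50.36693301203022 -0.4661791489315193
[ 5.24334384  7.20028634 -1.008782  ] 8.788719044970948
```

The handle has swung to about -0.47 rad, and the tangential load is about 9 N (0.45 N m). A little more is needed, then the hold.

```bash
python3 -m pendant '[[[0,0.05,0,0],[0,0.1,0,0],[0,0.1,0,0],[0,0.1,0,0]]]' | grep -E 'clock|pos|force'
python3 - <<'E'
from h import *
F=np.mean([manip.read_state()["wrist_force"] for _ in range(5)],0);print(F,F[:2]@[.465,.885])
E
```

```text
clock: 10.5
eef_pos: [588.2, 76.6, 132.3]
wrist_force: [7.1, 9.4, -2.2]
[ 7.09185063  9.3919981  -2.17862543] 11.609628865288053
```

```bash
for i in 1 ; do python3 -m pendant '[[[0,0.02,0,0],[0,0.02,0,0],[0,0.02,0,0],[0,0.02,0,0],[0,0.02,0,0]]]' | grep -E 'clock|pos|force'; done
python3 -m pendant '[[[0,0,0,0],[0,0,0,0],[0,0,0,0],[0,0,0,0],[0,0,0,0]]]' | grep -E 'clock|pos|force'
python3 - <<'E'
from h import *
c2=cams.camera("scene"); crop(c2,"s5.png",340,160,390,200,12)
E
python3 -m pendant '[[[0,0,0,0],[0,0,0,0],[0,0,0,0],[0,0,0,0],[0,0,0,0]]]' | grep -E 'clock|pos|force'
```

```text
clock: 11.0
eef_pos: [588.1, 76.5, 132.3]
wrist_force: [7.2, 10.5, -0.6]
clock: 11.5
eef_pos: [588.1, 76.6, 132.3]
wrist_force: [7.4, 9.8, -1.4]
clock: 12.05
eef_pos: [588.1, 76.5, 132.3]
wrist_force: [7.8, 10.3, -2.0]
```

View pics/s5.png

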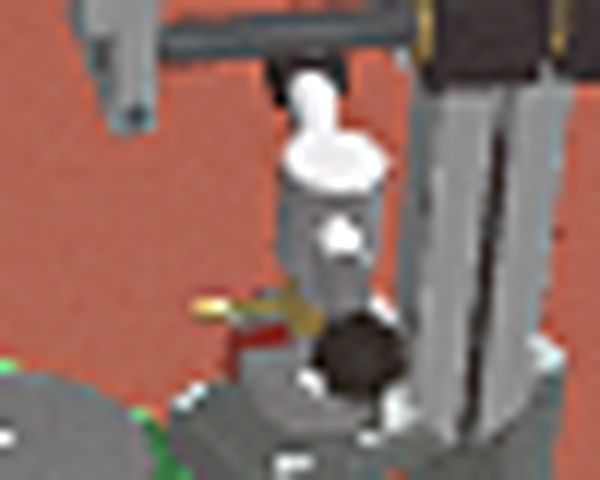

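The load is steady at about 12.4 N tangential and not relaxing, so the screw is not turning. I'll hold a little longer, then let go.

```bash
for i in 1 2; do python3 -m pendant '[[[0,0,0,0],[0,0,0,0],[0,0,0,0],[0,0,0,0],[0,0,0,0]]]' | grep -E 'clock|pos|force'; done
python3 -m pendant '[[[0,-0.3,0,0],[0,-0.6,0,0],[0,-1.2,0,0],[0,-2,0,0],[0,-2.5,0,0]]]' | grep -E 'clock|pos|force'
python3 -m pendant '[[[0,-0.3,0,0],[0,-0.3,0,0],[0,-0.3,0,0]]]' | grep -E 'clock|pos|force'
python3 - <<'E'
from h import *
c=cams.camera("wrist"); cv2.imwrite("pics/w6.png",c["frame"][:,:,::-1])
c2=cams.camera("scene"); crop(c2,"s6.png",340,160,390,200,12)
a=cv2.imread("pics/scene0.png").astype(float)[:,:,::-1]
for f in (a,c2["frame"].astype(float)):
    q=f[180:196,352:370]; w=np.clip(q[:,:,0]-1.6*q[:,:,1]-60,0,None)*(q[:,:,1]<70); print(w.sum(), (w.sum(0)@np.arange(352,370))/w.sum(),(w.sum(1)@np.arange(180,196))/w.sum())
E
```

```text
clock: 12.55
eef_pos: [588.1, 76.5, 132.3]
wrist_force: [7.8, 10.2, -0.8]
clock: 13.05
eef_pos: [588.1, 76.5, 132.3]
wrist_force: [8.5, 10.8, -1.1]
clock: 13.55
eef_pos: [596.8, 99.2, 131.9]
wrist_force: [0.2, -0.3, -0.6]
clock: 13.85
eef_pos: [597.6, 101.4, 131.9]
wrist_force: [0.2, -0.0, 0.7]
0.0 nan nan
49.79999999999998 361.80321285140565 187.62248995983936<stdin>:6: RuntimeWarning: invalid value encountered in scalar divide
```

View pics/s6.png

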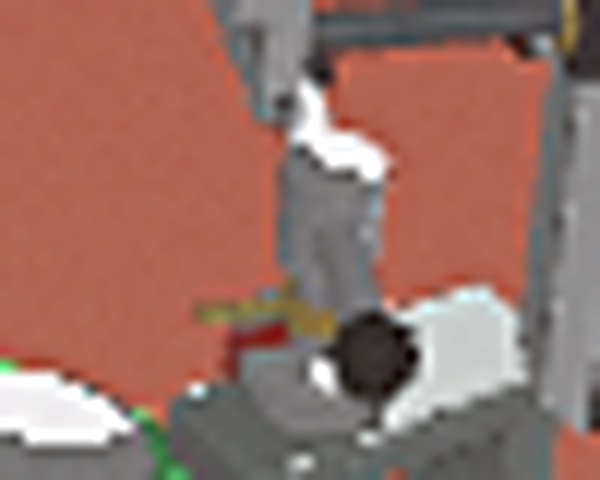

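View pics/w6.png

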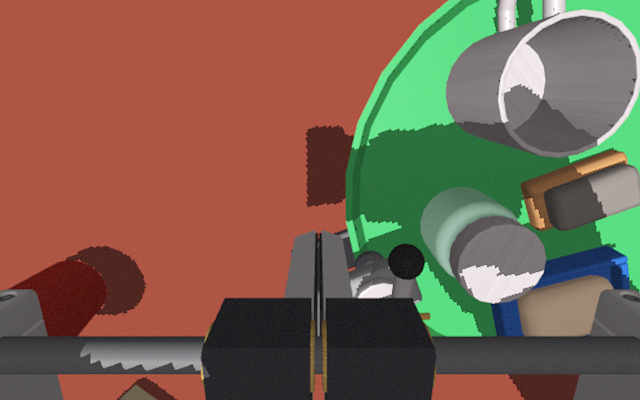

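The ball springs back but stays swung, the forces are zero and the red mark is where it was. Next I'll lift and move to the post.

```bash
python3 -m pendant '[[[0,-1,-3,0],[0,-1,-7,0],[0,-1,-10,0],[0,-1,-10,0]]]' | grep -E 'clock|pos|force'
python3 to.py 521 -216 230 0.217
```

```text
clock: 14.35
eef_pos: [602.7, 110.7, 236.7]
wrist_force: [1.0, -0.9, -0.0]
pos [602.7 110.7 236.7] rot [-3.138 -0.006 -0.374] t 14.35 F [ 0.96 -0.86 -0.03]
shift cm [ 4.34 33.4   0.58] turn -0.591
```

```bash
python3 -m pendant '[[[0.6,5,0.5,-0.14],[1.2,10,0.5,-0.28],[1.9,15,0.5,-0.42],[2.5,20,0.5,-0.56],[3,24,0.5,-0.59]]]' | grep -E 'clock|pos|force'
python3 to.py 521 -216 230 0.217
```

```text
clock: 14.85
eef_pos: [540.5, -125.4, 226.2]
wrist_force: [0.9, -0.2, 1.0]
pos [ 540.5 -125.4  226.2] rot [-3.141e+00  1.000e-03  2.210e-01] t 14.85 F [ 0.92 -0.21  1.03]
shift cm [-3.88  8.42 -0.38] turn 0.004
```

```bash
python3 -m pendant '[[[-1.9,4.2,-0.3,0],[-3.9,8.0,-0.3,0],[-3.9,8.4,-0.3,0],[-3.9,8.4,-0.3,0]]]' | grep -E 'clock|pos|force'
python3 - <<'E'
from h import *
c=cams.camera("wrist"); cv2.imwrite("pics/w7.png",c["frame"][:,:,::-1]); print(proj(c,(565,-206.5,110)))
E
python3 to.py 521 -216 90 0.217
```

```text
clock: 15.25
eef_pos: [521.0, -214.8, 229.2]
wrist_force: [-0.1, 0.3, 0.1]
[318.86206701 137.26123879]
pos [ 521.3 -213.7  229.3] rot [-3.141e+00  1.000e-03  2.150e-01] t 15.3 F [0.84 0.22 0.11]
shift cm [-0.07  0.22 13.93] turn -0.002
```

View pics/w7.png

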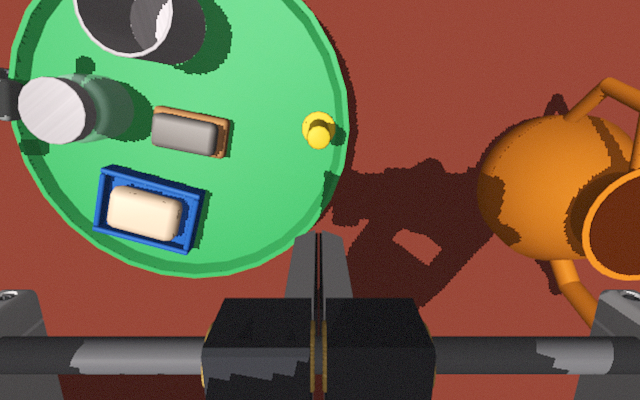

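The post top is at (319,132), centred on the fingers and about 45 mm ahead. Nothing is underneath them, so I'll lower.

```bash
python3 -m pendant '[[[0,0.1,4,0],[0,0.1,8.5,0],[0,0.1,12,0],[0,0.1,13.9,0],[0,0.1,13.9,0]]]' | grep -E 'clock|pos|force'
python3 -m pendant '[[[0.4,0,0,0],[0.9,0,0,0],[1.4,0,0,0],[1.8,0,0,0],[1.8,0,0,0]]]' | grep -E 'clock|pos|force'
python3 - <<'E'
from h import *
c=cams.camera("wrist"); cv2.imwrite("pics/w8.png",c["frame"][:,:,::-1]); print(proj(c,(567,-206.5,110)))
E
python3 to.py 567 -206.5 90 0.217
```

```text
clock: 15.8
eef_pos: [520.8, -212.9, 88.2]
wrist_force: [0.6, 0.2, 0.8]
clock: 16.3
eef_pos: [539.9, -211.0, 91.3]
wrist_force: [-0.0, -0.7, -1.3]
[319.76100335 214.97167767]
pos [ 539.5 -211.1   91.2] rot [ 3.141 -0.     0.216] t 16.35 F [-0.59  0.34 -0.53]
shift cm [2.78 0.14 0.12] turn -0.001
```

View pics/w8.png

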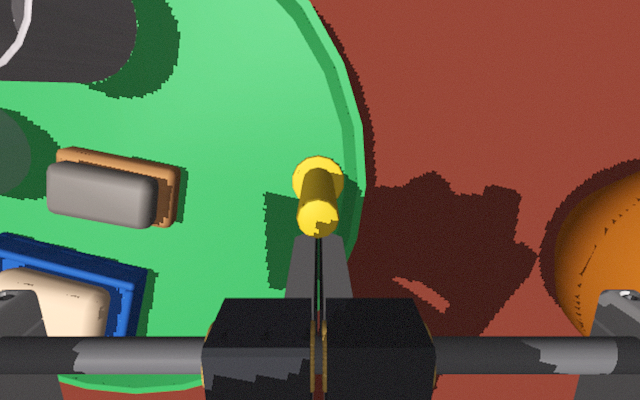

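The post is straight ahead of the fingers, with its top at (318,218) and a gap of about 9 mm. I'll creep along tool +x.

```bash
python3 -m pendant '[[[0.1,0,0,0],[0.2,0,0,0],[0.3,0,0,0],[0.4,0,0,0],[0.4,0,0,0]]]' | grep -E 'clock|pos|force'
python3 -m pendant '[[[0.05,0,0,0],[0.1,0,0,0],[0.1,0,0,0]]]' | grep -E 'clock|pos|force'
python3 -m pendant '[[[0.05,0,0,0],[0.1,0,0,0],[0.1,0,0,0]]]' | grep -E 'clock|pos|force'
```

```text
clock: 16.85
eef_pos: [543.2, -210.3, 90.9]
wrist_force: [0.7, -0.5, 0.9]
clock: 17.15
eef_pos: [544.2, -210.1, 91.0]
wrist_force: [-0.6, -0.2, 0.9]
clock: 17.45
eef_pos: [545.2, -209.8, 91.0]
wrist_force: [0.5, -0.6, -0.3]
```

```bash
python3 -m pendant '[[[0.05,0,0,0],[0.1,0,0,0],[0.1,0,0,0]]]' | grep -E 'clock|pos|force'
```

```text
clock: 17.75
eef_pos: [546.0, -209.7, 90.9]
wrist_force: [-2.3, -0.8, 0.6]
```

```bash
python3 -m pendant '[[[0.05,0,0,0],[0.1,0,0,0],[0.1,0,0,0]]]' | grep -E 'clock|pos|force'
```

```text
clock: 18.05
eef_pos: [546.9, -209.5, 91.0]
wrist_force: [-3.4, -1.7, 1.5]
```

```bash
python3 -m pendant '[[[0.05,0,0,0],[0.05,0,0,0],[0.05,0,0,0]]]' | grep -E 'clock|pos|force'
```

```text
clock: 18.35
eef_pos: [547.4, -209.5, 91.0]
wrist_force: [-4.5, -2.5, 1.0]
```

```bash
python3 -m pendant '[[[0.05,0,0,0],[0.05,0,0,0],[0.05,0,0,0]]]' | grep -E 'clock|pos|force'
```

```text
clock: 18.65
eef_pos: [547.8, -209.4, 90.9]
wrist_force: [-4.9, -2.9, 1.8]
```

```bash
python3 -m pendant '[[[0.05,0,0,0],[0.05,0,0,0],[0.05,0,0,0]]]' | grep -E 'clock|pos|force'
```

```text
clock: 18.95
eef_pos: [548.1, -209.3, 90.9]
wrist_force: [-6.7, -3.8, 1.8]
```

```bash
python3 -m pendant '[[[0.04,0,0,0],[0.04,0,0,0],[0.04,0,0,0],[0.04,0,0,0],[0.04,0,0,0]]]' | grep -E 'clock|pos|force'
```

```text
clock: 19.45
eef_pos: [548.5, -209.3, 90.9]
wrist_force: [-7.2, -3.4, 2.2]
```

```bash
for i in 1 2 3; do python3 -m pendant '[[[0,0,0,0],[0,0,0,0],[0,0,0,0],[0,0,0,0],[0,0,0,0]]]' | grep -E 'clock|pos|force';done
```

```text
clock: 19.95
eef_pos: [548.5, -209.3, 90.9]
wrist_force: [-5.7, -3.6, 3.0]
clock: 20.45
eef_pos: [548.5, -209.3, 90.9]
wrist_force: [-7.3, -3.5, 2.2]
clock: 20.95
eef_pos: [548.4, -209.3, 90.9]
wrist_force: [-7.4, -3.7, 2.3]
```

The push held at about 8 N with no creep, and the fingers gave about 3 mm with the post. I'll release, back off and check.

```bash
python3 -m pendant '[[[-0.2,0,0,0],[-0.6,0,0,0],[-1.5,0,0,0],[-3,0,0,0],[-4,0,0,0]]]' | grep -E 'clock|pos|force'
python3 -m pendant '[[[0,0,-4,0],[-0.5,0,-8,0],[-0.5,0,-12,0],[-0.5,0,-14,0],[-0.5,0,-14,0]]]' | grep -E 'clock|pos|force'
python3 -m pendant '[[[-6,0,0,0],[-12,0,0,0],[-14,0,0,0],[-14,0,0,0]]]' | grep -E 'clock|pos|force'
python3 - <<'E'
from h import *
a=cv2.imread("pics/scene0.png"); c=cams.camera("scene"); b=np.ascontiguousarray(c["frame"][:,:,::-1])
t=cams.camera("top"); at=cv2.imread("pics/top0.png"); bt=np.ascontiguousarray(t["frame"][:,:,::-1])
def shift(a,b,x0,y0,x1,y1):
    g=lambda i:cv2.resize(cv2.cvtColor(i,6),None,fx=8,fy=8,interpolation=2)
    T=g(a[y0:y1,x0:x1]);S=g(b[y0-4:y1+4,x0-4:x1+4]);r=cv2.matchTemplate(S,T,5);_,m,_,l=cv2.minMaxLoc(r);return m,((l[0]-32)/8,(l[1]-32)/8)
print("scene post",shift(a,b,254,226,280,264),"pointer/mark",shift(a,b,354,182,368,196),"bodna",shift(a,b,100,225,195,335),"mug",shift(a,b,322,212,362,270))
print("top post",shift(at,bt,396,174,418,194),"mug",shift(at,bt,330,130,366,175),"jar",shift(at,bt,313,176,342,204),"soap",shift(at,bt,326,210,372,244),"pum",shift(at,bt,345,184,376,205),"brush",shift(at,bt,182,208,222,274),"tumbler",shift(at,bt,178,150,216,188))
cv2.imwrite("pics/s9.png",b); crop(t,"t9.png",260,120,430,260,4.5)
print(manip.read_state()["clock"],manip.read_state()["wrist_force"])
E
```

```text
clock: 21.45
eef_pos: [508.9, -217.7, 91.0]
wrist_force: [0.8, 0.7, -0.5]
clock: 21.95
eef_pos: [505.6, -219.1, 234.2]
wrist_force: [-0.4, 0.4, -1.4]
clock: 22.35
eef_pos: [364.9, -249.0, 230.2]
wrist_force: [0.3, -0.3, 0.5]
scene post (0.9988624453544617, (0.0, 0.0)) pointer/mark (0.8325647711753845, (-0.25, 0.125)) bodna (0.8620931506156921, (0.0, 0.0)) mug (0.971571147441864, (0.0, 0.0))
top post (0.9993359446525574, (0.0, 0.0)) mug (0.9998157620429993, (0.0, 0.0)) jar (0.9406231641769409, (0.5, 0.125)) soap (0.999893069267273, (0.0, 0.0)) pum (0.998981773853302, (0.0, 0.0)) brush (0.999920666217804, (0.0, 0.0)) tumbler (0.9995812177658081, (0.0, 0.0))
22.45 [0.18882871 0.82958759 0.85573693]
```

View pics/s9.png

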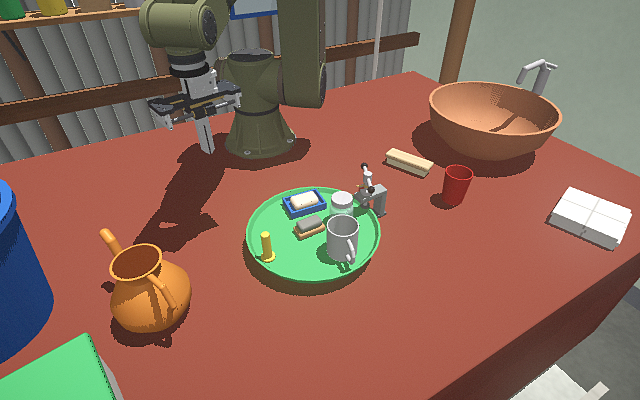

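View pics/t9.png

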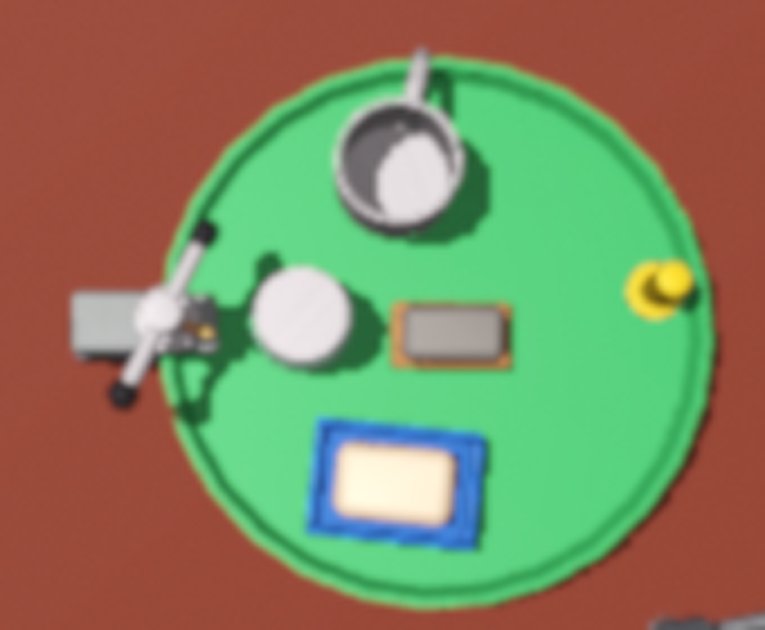

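Everything is in place: the post and the bystanders are unmoved, and the pointer is over the red mark. The jar and pointer image matches are disturbed by the swung handle and its shadow. Handing in.

```bash
python3 -c "
from cell import manip
print(manip.sign_off())"
```

```text
the job is handed in; nothing more can be done
None
```

I did both checks and handed the job in at about 22.5 s of the 67 s allowed; no verdict was reported.

**Screw:** I swung the T-handle clockwise with shut fingers through about 0.2 rad of free play until it bit. I then held about 12 to 13 N at the ball (0.6 to 0.65 N m) for about 2.5 s. The load did not relax and the red mark stayed put by eye. When I let go, the handle sprang back and the wrist force returned to zero.

**Tray:** I pushed the yellow post along the rim with about 8 N for about 2 s. It gave springily, about 3 mm at the fingers, with no creep. I then released it and backed the arm away.

**Last checks:**
- **Post and five bystanders:** the camera images show no shift for the post, mug, soap dish, pumice, brush and tumbler.
- **Bodna:** it also matched at zero shift, but weakly (0.86), probably because of shadow.
- **Jar:** the match read 0.5 px off (about 1 mm). I put that down to the handle's shadow.
- **Pointer and mark:** the match was weak (0.83, 0.25 px off) because the ball now sits differently beside them. By eye the pointer is over the mark.
- **Numeric mark check:** my attempt to locate the red mark by colour failed on the starting picture, so there is no number for it.
- **Pointer swing under load:** only about 0.4 px in the pictures (about 1 mm), so the 0.6 N m figure rests on the wrist force.

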